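Hang the keyhole caddy on its stud

TASK

Take the small steel caddy off the tray by its grip fin and hang it on the headed stud of the plywood upright panel: slip the wide end of the keyhole in its back plate over the stud's head, then slide the caddy down until it is fully home, locked behind the head, and let go so that it hangs there level and still. Feel your way and be gentle: do not force the caddy against the stud or panel, and leave everything else on the tray as it stands.

Things in the scene. Friction and masses are not known exactly. Their poses are not given: they have to be found in the camera images.
- caddy: Loose stainless steel wall caddy, 0.2 to 0.4 kg, upright on the tray. Origin: centre of underside; z up; x from its back plate to its front. 82 mm (x) by 80 (y) by 112 tall. Open tub, 3 mm walls 35 high, with a 10 mm thick divider at y = 0 that rises at x = -6..24 to z = 79 mm as grip fin. Flat 4 mm back plate at x = -41..-37, full width and height, with a keyhole.
- caddy_grip (a point): Point on the caddy's grip fin, at caddy x = 9, y = 0, z = 64 mm (50 mm in front of the plate's back face): a good place for the TCP, pointing down, fingers closing along the caddy's y.
- keyhole_entry (a point): Centre of the keyhole's wide entry hole, on the back face of the caddy's plate (caddy x = -41, y = 0, z = 70 mm). Axes as the caddy's. The hole has eight sides, 20 mm across flats; at its top it runs into a 9 mm wide vertical slot that ends square at caddy z = 93 mm.
- keyhole_seat (a point): Where the axis of the stud's shank lies when the caddy is fully home at the closed upper end of its keyhole slot: on the back face of the plate, 20 mm straight above keyhole_entry (caddy x = -41, y = 0, z = 90 mm). Axes as the caddy's.
- stand: Plywood upright panel fixed to the counter, rigid: 170 mm wide (y), 150 tall, 12 thick, on a 10 mm thick foot reaching 106 mm behind its face. Origin at counter height under the middle of the face; x points straight out of the face, on the stud's side (away from the robot, turned up to 0.5 rad); z up.
- slot_middle (a point): On the panel's face, 120 mm up: middle of a horizontal slot 40 mm long. Axes: stand. A steel stud stands out of it along +x, axis at this height, but clamped anywhere up to 14 mm to either side (y): not measured, to be seen or felt. It stays put. Shank 6 mm in diameter; flat round head 16 mm in diameter, 1 mm bevel, 7 to 12 mm off the face. Caddy hung: underside 30 mm above the counter.
- tray: Oval pale wood-patterned melamine tray, 320 mm (x) by 460 mm (y), floor 6 mm above the counter, rim 16 mm high; it stays put. Origin: centre of its underside.
- tumbler_a: Upturned glass tumbler, 68 mm wide at the counter end, 95 mm tall. Stands on the tray, to be left alone. Origin: centre of its underside.
- tumbler_b: Upturned glass tumbler, same as the others. Stands on the tray, to be left alone. Origin: centre of its underside.
- tumbler_c: Upturned glass tumbler, same as the others. Stands on the tray, to be left alone. Origin: centre of its underside.
- jigger: Stainless steel jigger, 44 mm wide, 78 mm tall. Stands on the tray, to be left alone. Origin: centre of its underside.
- bowl: Grey ceramic bowl, 96 mm wide, 45 mm tall. Stands on the tray, to be left alone. Origin: centre of its underside.
- spice_jar: Clear spice jar with black flip-top lid, 44 mm wide, 86 mm tall. Stands on the tray, to be left alone. Origin: centre of its underside.
- spring_clip: Chrome spring clip, 45 mm by 14 mm by 16 mm, lying on the tray. Stands on the tray, to be left alone. Origin: centre of its underside.

How it is judged:
By the outcome, as a careful person would: the job done as asked, in the order asked, and still so for the second after the job is handed in, with the robot touching nothing.
It also fails if it takes over 72 s, if anything falls off the work surface, if the arm or the gripper's body presses on something with over 40 N, if the wrist force passes 120 N, or if a joint passes its speed limit or range.

ROBOT

A 7-joint arm with a two-finger parallel gripper is mounted at the origin on the work surface. World frame = base frame: x ahead of the robot, y to its left, z up, the work surface at z = 0. Lengths are in m, angles in rad, forces in N, time in s.
With the tool pointing down it reaches from about 0.4 to 0.85 m from the base axis. Payload 10.4 kg.
Tool frame: the origin (TCP) lies between the finger pads, 19 mm behind the fingertips; this is the grasp point; z points along the fingers, y is the line along which they close (so a half turn about z gives the same grasp; the last joint's range is limited). The gripper opens to 85 mm and grips with 20 to 120 N. Pads are 22 mm wide; open, the fingers measure 114 mm over their backs; the gripper's body (76 mm by 85 mm) begins 54 mm behind the grasp point. The pads swing forward as they close: fully open they stand 13 mm farther back than shut.
Start: joints at [-1.218, 0.332, -0.065, 1.46, 0.022, 1.35, -0.088], TCP at [0.229, 0.581, 0.25] pointing down, gripper open.
Joint ranges: [-2.6, 2.6], [-0.5, 2.12], [-1.47, 1.34], [0.16, 2.42], [-1.27, 4.41], [0.06, 2.06], [-2.6, 2.6]. Speed limits (rad/s): [2.22, 2.22, 2.79, 2.79, 3.14, 3.14, 3.14].

INTERFACE

Orientations are given as a unit quaternion [x, y, z, w].
In Python, from workcell import get_obs, camera, hand_in gives the robot as it stands. The module is installed in compiled form; this text tells all that it offers.
- The arm moves only by the tool move_arm, never from a script. Its argument "plan" is a list of rows, each an object with "delta_pos": the shift along the tool's x, y, z in parts of the range, where 1.0 means 800 mm, a list of three; "turn": the turn, a rotation vector about the tool's x, y, z in parts of the range, where 1.0 means 4 rad, a list of three; "fingers": the closure, from 0 (fully open) to 1 (shut). A call has 1 to 12 rows; each row is the pose to reach, as a shift and turn from the pose commanded when the call began, along the tool's axes at that moment; what a row does not reach only later rows make up. A row lasts 1/8 s, in which the tool goes at most 62.5 mm and 10.7 degrees, less where a joint would pass 70% of its speed; a pose out of reach is approached as far as the arm can. Shift and turn numbers lie between -1 and 1, and a call with a number outside is refused. A call with a gripper value outside its range is refused whole. The fingers move at their own pace and stop on an object; "force" is the grip in N (left out, the last holds). Time passes only in rows, so rows that repeat a pose let the fingers close. It gives the time, the measured TCP pose, the force, the opening and the grip force at its end, in the units of the state.
- get_obs(): the state, without advancing time (a new reading comes with each control period).
- camera(name): name is "scene" or "top" or "wrist"; returns a dict with "color" (420x560x3 uint8, red, green, blue), "range_z" (420x560 float32, m along the optical axis (not along the pixel's ray), 0 where there is no reading), "fx", "fy", "cx", "cy" (pixels), "k1" (the pictures are not rectified: a ray, as slopes to the right and down, at radius r is drawn at 1 + k1 r^2 times it, then the intrinsics apply), "R" (3x3) and "t" (3): a world point X has camera coordinates R X + t; the wrist camera has in their place "tool_from_camera" (4x4, takes a point from camera to tool coordinates, whose origin is the TCP and whose axes are the flange's). Camera axes: x right, y down, z forward; pixel columns grow to the right and rows downward; lengths in m; the calibration is good to about 2 mm. A picture is of the moment at which its call begins: read the wrist's pose just before it.
- hand_in(): hands the job in; it is judged then, once.
The state is a dict: "clock": time; "joint_pos": joint angles; "joint_velocities": joint speeds; "tau": joint torques, N m; "position": TCP position; "ee_rot": TCP orientation; "ft_force": force on the tool from outside, world axes, zero at the start; "torque": the same for the moment, N m; "grip_width": opening from 0.0 (shut) to 1.0 (fully open); "grasp_force": force on a finger pad.
Only numpy, scipy, OpenCV 4.12 (cv2) and the standard library are available. Lean on these libraries where they do the work, as an engineer would, in place of code of your own. Each camera call takes 0.05 s, during which the arm holds its last target. There are 200 camera calls.

## Working session

There is one attempt and no reset: what is moved stays moved. The work goes in short steps, Python scripts to look and compute and a tool call to move; the robot and the scene stay as the last step left them, time stands still between calls to the robot, and variables do not carry over. Pictures are saved under pics/ and viewed, at most 13 in all, crops included, and the job is handed in when it is done.

Besides the shell and the picture viewer there is one more tool, called after "Emit:" by a JSON object that holds its "fn" and its "kwargs". move_arm: Moves the arm, as the interface text tells. Its arguments: {"type":"object","properties":{"plan":{"type":"array","items":{"type":"object","properties":{"delta_pos":{"type":"array","items":{"type":"number"}},"turn":{"type":"array","items":{"type":"number"}},"fingers":{"type":"number"}}}},"force":{"type":"number"}},"required":["plan"]}

```bash
mkdir -p pics; cat > h.py <<'E'
import numpy as np, cv2
from workcell import get_obs, camera
from scipy.spatial.transform import Rotation as Ro
def cloud(c, pose=None):
    h,w=c["range_z"].shape
    u,v=np.meshgrid(np.arange(w),np.arange(h))
    K=np.array([[c["fx"],0,c["cx"]],[0,c["fy"],c["cy"]],[0,0,1.]])
    p=cv2.undistortPoints(np.stack([u,v],-1).reshape(-1,1,2).astype(float),K,np.array([c["k1"],0,0,0,0.])).reshape(h,w,2)
    z=c["range_z"].astype(float)
    P=np.dstack([p*z[...,None],z])
    if "R" in c: W=(P-c["t"])@np.array(c["R"])
    else:
        T=np.array(c["tool_from_camera"]); R=Ro.from_quat(pose["ee_rot"]).as_matrix()
        W=(P@T[:3,:3].T+T[:3,3])@R.T+pose["position"]
    W[z==0]=np.nan
    return W
E
python3 - <<'E'
from h import *
import pickle
d={}
for n in ["scene","top"]:
    c=camera(n); d[n]=c; cv2.imwrite(f"pics/{n}.png",c["color"][...,::-1])
    print(n,c["fx"],c["k1"],-np.array(c["R"]).T@c["t"])
pickle.dump(d,open("d.pkl","wb"))
o=get_obs();print(o)
E
```

```text
scene 512.7199556453983 0.04585501861172229 [0.90262431 0.59208048 1.01190864]
top 487.0743156832149 0.05553357244254625 [0.39705494 0.00529126 1.19384565]
{'clock': 0.1, 'joint_pos': array([-1.2175862 ,  0.33281909, -0.06468328,  1.46087121,  0.02157532,
        1.34988491, -0.08851063]), 'joint_velocities': array([ 1.06653209e-04, -6.43065276e-04, -1.64325585e-03, -1.12684774e-03,
        8.63289007e-05,  1.06794240e-03,  1.10189401e-03]), 'tau': array([ 1.35007609e-03, -6.26741195e+01,  4.90357191e-02, -3.92424917e+01,
        1.63321698e-02,  6.94601287e-03, -2.59588541e-05]), 'position': array([0.22927994, 0.58108793, 0.24928229]), 'ee_rot': array([ 1.86807277e-01,  9.82396369e-01, -6.36266369e-04, -1.00944035e-04]), 'ft_force': array([0.06899108, 0.0939946 , 0.83818017]), 'torque': array([-0.07339239,  0.02857758,  0.02159142]), 'grasp_force': 0.0, 'grip_width': 0.9982079662371486}
```

View pics/scene.png

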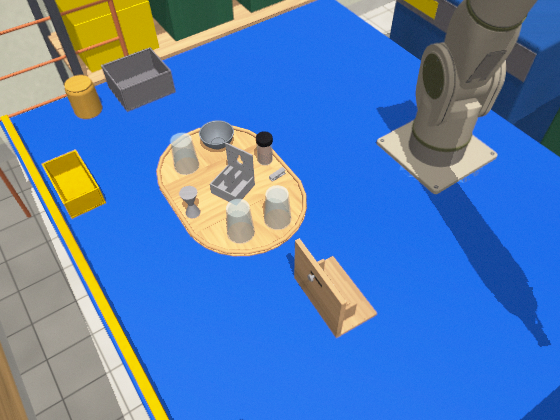

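View pics/top.png

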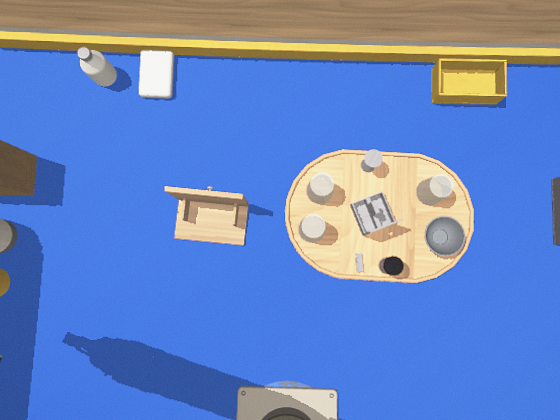

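The scene view shows the caddy mid-tray (about 233,180), with its tall plate on the robot side, and the panel with its stud at about (312,277). In the top view the caddy is at (374,213), the stud at (209,189) and the panel edge runs from (165,190) to (245,198).

```bash
python3 - <<'E'
from h import *
import pickle
d=pickle.load(open("d.pkl","rb"))
def rect(p):
    (c,s,a)=cv2.minAreaRect((p[:,:2]*1000).astype(np.float32)); return np.round(c,1),np.round(s,1),round(a,1)
for n,box in [("top",(335,165,425,262)),("scene",(195,130,262,212))]:
    c=d[n]; W=cloud(c); hsv=cv2.cvtColor(c["color"],cv2.COLOR_RGB2HSV)
    x0,y0,x1,y1=box
    P=W[y0:y1,x0:x1].reshape(-1,3); S=hsv[y0:y1,x0:x1].reshape(-1,3)
    g=(S[:,1]<60)
    for lo,hi in [(.112,.124),(.080,.089),(.036,.046)]:
        m=g&(P[:,2]>lo)&(P[:,2]<hi); q=P[m]
        if len(q)>5: print(n,lo,len(q),rect(q),"mean",q.mean(0).round(4))
for n,box in [("top",(155,175,260,250)),("scene",(285,230,385,340))]:
    W=cloud(d[n]); x0,y0,x1,y1=box; P=W[y0:y1,x0:x1].reshape(-1,3)
    for lo,hi in [(.143,.156),(.112,.128)]:
        q=P[(P[:,2]>lo)&(P[:,2]<hi)]; print(n,"stand",lo,len(q),rect(q) if len(q)>4 else "",q.mean(0).round(4), q[:,2].max())
        if n=="top" and lo<.13: print(q.round(3).tolist()[:40])
    z=[(t.astype(float)) for t in P]
for n,f,(x0,y0,x1,y1) in [("scene",7,(180,120,290,210)),("scene",5,(285,235,385,340))]:
    cv2.imwrite(f"pics/c{f}.png",cv2.resize(d[n]["color"][y0:y1,x0:x1,::-1],None,fx=5,fy=5,interpolation=cv2.INTER_CUBIC))
E
```

```text
top 0.112 65 (array([ 492.3, -207.1]), array([ 3.8, 81. ]), 22.8) mean [ 0.4925 -0.2077  0.119 ]
top 0.08 77 (array([ 554.3, -184.6]), array([ 27.6, 158.6]), 89.1) mean [ 0.5551 -0.1864  0.0854]
top 0.036 275 (array([ 514.9, -251.5]), array([152.1, 180.4]), 22.8) mean [ 0.5369 -0.2     0.0415]
scene 0.112 72 (array([ 493.5, -206. ]), array([ 9.1, 80.2]), 23.5) mean [ 0.4942 -0.205   0.1156]
scene 0.08 125 (array([ 523.5, -205. ]), array([240.4,  76. ]), 1.7) mean [ 0.5159 -0.1979  0.0844]
scene 0.036 357 (array([ 508.8, -267.2]), array([159.5, 244.6]), 7.2) mean [ 0.5197 -0.2235  0.0403]
top stand 0.143 448 (array([548.9, 192.8]), array([167.1,  12.8]), 86.1) [0.5486 0.1931 0.1508] 0.1558020445075523
top stand 0.112 83 (array([554.3, 191.4]), array([165.9,  23.7]), 86.2) [0.5472 0.1876 0.1204] 0.12767032451166926
[[0.566, 0.191, 0.126], [0.566, 0.188, 0.128], [0.564, 0.191, 0.125], [0.564, 0.188, 0.126], [0.564, 0.186, 0.127], [0.564, 0.181, 0.127], [0.564, 0.179, 0.126], [0.564, 0.177, 0.125], [0.562, 0.191, 0.123], [0.561, 0.188, 0.127], [0.562, 0.18, 0.123], [0.562, 0.177, 0.125],
[... 171 characters left out ...]
, 0.12], [0.548, 0.264, 0.127], [0.548, 0.262, 0.127], [0.548, 0.263, 0.115], [0.548, 0.26, 0.115], [0.547, 0.258, 0.117], [0.547, 0.255, 0.117], [0.547, 0.252, 0.121], [0.547, 0.25, 0.123], [0.548, 0.248, 0.119], [0.547, 0.245, 0.125], [0.546, 0.243, 0.112], [0.546, 0.236, 0.115], [0.546, 0.233, 0.119], [0.546, 0.231, 0.118], [0.546, 0.229, 0.118], [0.546, 0.226, 0.122], [0.545, 0.221, 0.125], [0.545, 0.216, 0.125], [0.545, 0.221, 0.112], [0.545, 0.216, 0.114]]
scene stand 0.143 511 (array([551.8, 194.6]), array([169.4,  14.3]), 86.1) [0.5524 0.1995 0.1484] 0.1530660327679633
scene stand 0.112 257 (array([560.1, 196.2]), array([167.4,  18.4]), 89.5) [0.5584 0.2033 0.1205] 0.1279335856169508
```

View pics/c7.png

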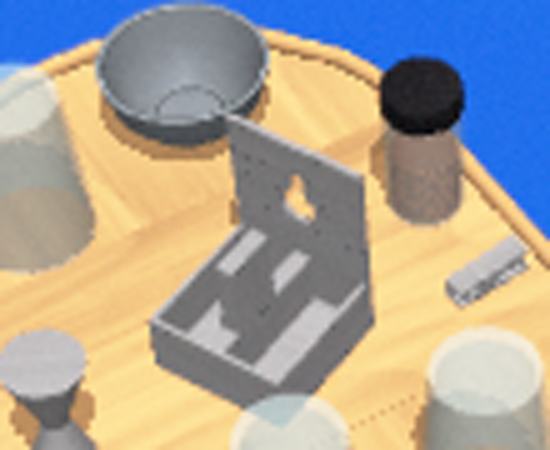

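View pics/c5.png

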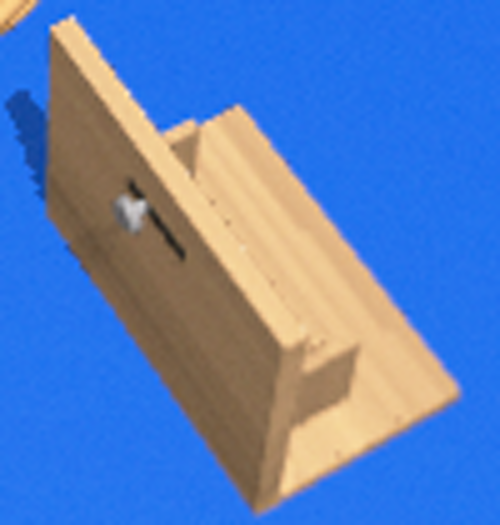

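The first crop shows the keyhole plate on the caddy's robot side, with the fin and tub intact. The second shows the stud at the -y (tray) end of its slot.

```bash
cat >> h.py <<'E'
def goto(pos, yawy_deg, long=False):
    "shift and turn in tool axes to reach pos, tool down, tool y at yaw yawy_deg"
    o=get_obs(); R=Ro.from_quat(o["ee_rot"])
    a=np.radians(yawy_deg); y=np.array([np.cos(a),np.sin(a),0]); z=np.array([0,0,-1.])
    G=Ro.from_matrix(np.stack([np.cross(y,z),y,z],1))
    print("clock %.2f"%o["clock"],"delta",R.inv().apply(np.array(pos)-o["position"]).round(4),"turn",(R.inv()*G).as_rotvec().round(4))
E
python3 - <<'E'
from h import *
c=camera("wrist"); print(c["tool_from_camera"].round(3),c["fx"])
goto((.64,.19,.30),-60)
import pickle
d=pickle.load(open("d.pkl","rb"))
W=cloud(d["top"]); P=W[165:262,335:425].reshape(-1,3)
o=np.array([.4925,-.2065]); a=np.radians(22.8)
L=(P[:,:2]-o)@np.array([[np.cos(a),-np.sin(a)],[np.sin(a),np.cos(a)]])*1000
m=(P[:,2]>.078)&(P[:,2]<.092)&(abs(L[:,1])<15)&(L[:,0]>20)&(L[:,0]<80)
print(L[m].round(0)[:60].tolist(),L[m].mean(0))
E
```

```text
[[-0.    -0.955 -0.298  0.075]
 [ 1.    -0.    -0.     0.001]
 [ 0.    -0.298  0.955 -0.124]
 [ 0.     0.     0.     1.   ]] 358.8614893238173
clock 0.15 delta [-0.5256 -0.2132 -0.0503] turn [-5.0000e-04  1.2000e-03  2.2422e+00]
[[62.0, -4.0], [62.0, 2.0], [62.0, 0.0], [61.0, -2.0], [60.0, -3.0], [61.0, 5.0], [60.0, 4.0], [59.0, 2.0], [59.0, -1.0], [58.0, -3.0], [57.0, -5.0], [58.0, 5.0], [57.0, 3.0], [57.0, -0.0], [56.0, -2.0], [55.0, -4.0], [56.0, 4.0], [55.0, 3.0], [54.0, 2.0], [54.0, -1.0], [53.0, -3.0], [52.0, -4.0], [53.0, 4.0], [52.0, 3.0], [51.0, 1.0], [50.0, -2.0], [50.0, -4.0], [51.0, 4.0], [50.0, 3.0], [49.0, 1.0], [48.0, -2.0], [47.0, -2.0], [47.0, -6.0], [49.0, 5.0], [48.0, 4.0], [47.0, 2.0], [46.0, -1.0], [45.0, -3.0], [45.0, -5.0], [46.0, 5.0], [45.0, 3.0], [44.0, 1.0], [43.0, -2.0], [42.0, -3.0], [43.0, 3.0], [42.0, 2.0], [41.0, -1.0], [40.0, -3.0], [39.0, -5.0], [40.0, 5.0], [40.0, 2.0], [39.0, -0.0], [38.0, -1.0], [37.0, -5.0], [39.0, 5.0], [38.0, 3.0], [37.0, 1.0], [36.0, -0.0], [35.0, -4.0], [34.0, -5.0]] [47.52013552  0.24098513]
```

```bash
python3 -c "
from h import *
goto((.6,.185,.28),-93.9)"
```

```text
clock 0.15 delta [-0.4902 -0.2325 -0.0303] turn [-1.0000e-04  1.5000e-03  2.8339e+00]
```

The rows are not in the units I measure in: shifts go in shares of 800 mm and turns go in shares of 4 rad. I convert before sending: -0.49 m / 0.8 = -0.6125, -0.2325 m / 0.8 = -0.2906, 2.16 rad / 4 = 0.54.

Emit:
{"fn": "move_arm", "kwargs": {"plan": [{"delta_pos": [-0.075,-0.0375,-0.0375],"turn": [0,0,0.045]},{"delta_pos": [-0.125,-0.0625,-0.0375],"turn": [0,0,0.09]},{"delta_pos": [-0.175,-0.0875,-0.0375],"turn": [0,0,0.135]},{"delta_pos": [-0.225,-0.1063,-0.0375],"turn": [0,0,0.18]},{"delta_pos": [-0.275,-0.125,-0.0375],"turn": [0,0,0.225]},{"delta_pos": [-0.325,-0.15,-0.0375],"turn": [0,0,0.27]},{"delta_pos": [-0.375,-0.175,-0.0375],"turn": [0,0,0.315]},{"delta_pos": [-0.425,-0.2,-0.0375],"turn": [0,0,0.36]},{"delta_pos": [-0.475,-0.225,-0.0375],"turn": [0,0,0.405]},{"delta_pos": [-0.525,-0.25,-0.0375],"turn": [0,0,0.45]},{"delta_pos": [-0.575,-0.275,-0.0375],"turn": [0,0,0.495]},{"delta_pos": [-0.6125,-0.2906,-0.0375],"turn": [0,0,0.54]}]}}

```text
validation failed for argument at $.pl...
```

```bash
python3 -c "
from h import *
print(get_obs()['joint_pos'].round(2),get_obs()['position'])
goto((.6,.185,.28),-93.9)"
```

```text
[-1.22  0.33 -0.06  1.46  0.02  1.35 -0.09] [0.22930458 0.58114569 0.24942981]
clock 0.15 delta [-0.4902 -0.2325 -0.0303] turn [-1.0000e-04  1.5000e-03  2.8339e+00]
```

To row units: -0.49 m / 0.8 = -0.6125, -0.2325 m / 0.8 = -0.2906, 2.16 rad / 4 = 0.54.

Emit:
{"fn": "move_arm", "kwargs": {"plan": [{"delta_pos": [-0.075,-0.0375,-0.0375],"turn": [0,0,0.045],"fingers": 0},{"delta_pos": [-0.125,-0.0625,-0.0375],"turn": [0,0,0.09],"fingers": 0},{"delta_pos": [-0.175,-0.0875,-0.0375],"turn": [0,0,0.135],"fingers": 0},{"delta_pos": [-0.225,-0.1063,-0.0375],"turn": [0,0,0.18],"fingers": 0},{"delta_pos": [-0.275,-0.125,-0.0375],"turn": [0,0,0.225],"fingers": 0},{"delta_pos": [-0.325,-0.15,-0.0375],"turn": [0,0,0.27],"fingers": 0},{"delta_pos": [-0.375,-0.175,-0.0375],"turn": [0,0,0.315],"fingers": 0},{"delta_pos": [-0.425,-0.2,-0.0375],"turn": [0,0,0.36],"fingers": 0},{"delta_pos": [-0.475,-0.225,-0.0375],"turn": [0,0,0.405],"fingers": 0},{"delta_pos": [-0.525,-0.25,-0.0375],"turn": [0,0,0.45],"fingers": 0},{"delta_pos": [-0.575,-0.275,-0.0375],"turn": [0,0,0.495],"fingers": 0},{"delta_pos": [-0.6125,-0.2906,-0.0375],"turn": [0,0,0.54],"fingers": 0}]}}

```text
clock: 1.65
position: [0.6008, 0.1832, 0.2799]
ee_rot: [0.956, 0.295, -0.0, 0.0]
ft_force: [0.6, 0.7, 0.4]
grip_width: 0.998
grasp_force: 0.0
```

```bash
python3 -c "
from h import *
print(get_obs()['joint_pos'].round(2),get_obs()['position'])
goto((.6,.185,.28),-93.9)"
```

```text
[-0.74  0.34  0.49  1.43 -0.16  1.41 -1.22] [0.60084802 0.18319423 0.27988224]
clock 1.65 delta [ 0.0003 -0.002  -0.0001] turn [5.000e-04 2.000e-04 6.663e-01]
```

To row units: 0.34 rad / 4 = 0.085.

Emit:
{"fn": "move_arm", "kwargs": {"plan": [{"delta_pos": [0,0,0],"turn": [0,0,0.0425],"fingers": 0},{"delta_pos": [0,0,0],"turn": [0,0,0.085],"fingers": 0},{"delta_pos": [0,0,0],"turn": [0,0,0.1275],"fingers": 0},{"delta_pos": [0,0,0],"turn": [0,0,0.1665],"fingers": 0},{"delta_pos": [0,0,0],"turn": [0,0,0.1665],"fingers": 0},{"delta_pos": [0,0,0],"turn": [0,0,0.1665],"fingers": 0}]}}

```text
clock: 2.4
position: [0.5998, 0.1854, 0.2799]
ee_rot: [1.0, -0.028, -0.0, 0.0]
ft_force: [0.1, -0.1, -0.0]
grip_width: 1.006
grasp_force: 0.0
```

```bash
python3 - <<'E'
from h import *
import pickle
o=get_obs(); c=camera("wrist"); pickle.dump((o,c),open("w1.pkl","wb"))
print(o["joint_pos"].round(2),o["position"])
cv2.imwrite("pics/w1.png",c["color"][...,::-1])
W=cloud(c,o).reshape(-1,3)
q=W[(W[:,2]>.146)&(W[:,2]<.156)&(abs(W[:,1]-.19)<.12)&(W[:,0]<.6)&(W[:,0]>.5)]
print(len(q),q.mean(0),cv2.minAreaRect((q[:,:2]*1000).astype(np.float32)))
# stud points: in front of the face
a=np.radians(-3.9); X=np.array([np.cos(a),np.sin(a)]);Y=np.array([-X[1],X[0]])
L=(W[:,:2]-[.556,.193])@np.stack([X,Y],1)*1000
s=(L[:,0]>4)&(L[:,0]<22)&(abs(L[:,1])<30)&(W[:,2]>.09)&(W[:,2]<.14)
print(s.sum(),L[s].min(0),L[s].max(0),L[s].mean(0),W[s,2].min(),W[s,2].max())
f=(abs(L[:,0])<8)&(abs(L[:,1])<70)&(W[:,2]>.05)&(W[:,2]<.14)&~s
A=np.polyfit(L[f,1],L[f,0],1); print("face",f.sum(),A)
E
```

```text
[-0.82  0.36  0.59  1.44 -0.2   1.41 -1.85] [0.59978357 0.18535851 0.27985879]
3238 [0.55207056 0.19496473 0.14999972] ((550.9647216796875, 194.77215576171875), (168.6869354248047, 13.605171203613281), 86.01460266113281)
199 [  4.0099915  -14.31413044] [12.90787044  0.9797651 ] [10.70757418 -6.54470441] 0.11435001420675625 0.12976274456831066
face 5333 [0.0018684  0.34702077]
```

View pics/w1.png

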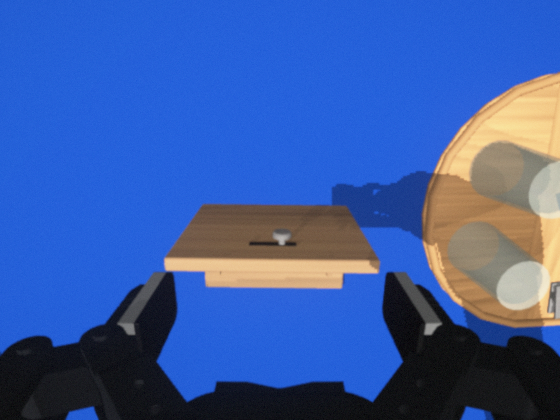

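The wrist view shows the stud head at (282,236), right of the slot middle (270,243). This agrees with the depth data: the stud is about 8 mm toward -y of the panel middle.

```bash
python3 -c "
from h import *
goto((.5368,-.1879,.24),-67.2)"
```

```text
clock 2.45 delta [-0.0415  0.3762  0.0399] turn [-1.000e-04  1.000e-04 -4.552e-01]
```

To row units: 0.376 m / 0.8 = 0.47, -0.0415 m / 0.8 = -0.0519, -0.455 rad / 4 = -0.1138.

Emit:
{"fn": "move_arm", "kwargs": {"plan": [{"delta_pos": [0,0.0625,0.0125],"turn": [0,0,-0.0125],"fingers": 0},{"delta_pos": [-0.0125,0.125,0.0125],"turn": [0,0,-0.03],"fingers": 0},{"delta_pos": [-0.0188,0.1875,0.025],"turn": [0,0,-0.045],"fingers": 0},{"delta_pos": [-0.025,0.25,0.025],"turn": [0,0,-0.0625],"fingers": 0},{"delta_pos": [-0.0313,0.3125,0.0375],"turn": [0,0,-0.0775],"fingers": 0},{"delta_pos": [-0.0375,0.375,0.0375],"turn": [0,0,-0.0925],"fingers": 0},{"delta_pos": [-0.0438,0.4375,0.05],"turn": [0,0,-0.105],"fingers": 0},{"delta_pos": [-0.0519,0.47,0.05],"turn": [0,0,-0.1138],"fingers": 0},{"delta_pos": [-0.0519,0.47,0.05],"turn": [0,0,-0.1138],"fingers": 0},{"delta_pos": [-0.0519,0.47,0.05],"turn": [0,0,-0.1138],"fingers": 0},{"delta_pos": [-0.0519,0.47,0.05],"turn": [0,0,-0.1138],"fingers": 0}]}}

```text
clock: 3.82
position: [0.5364, -0.1862, 0.24]
ee_rot: [0.98, 0.197, 0.0, -0.0]
ft_force: [1.0, -0.3, 0.2]
grip_width: 1.003
grasp_force: 0.0
```

```bash
cat >> h.py <<'E'
def caddy(zb, near, wid=None):
    "wrist view: plate-top edge and fin-top, caddy underside at height zb"
    o=get_obs(); c=camera("wrist"); W=cloud(c,o).reshape(-1,3); S=cv2.cvtColor(c["color"],cv2.COLOR_RGB2HSV).reshape(-1,3)
    g=(S[:,1]<60)&(np.hypot(W[:,0]-near[0],W[:,1]-near[1])<.055)
    q=W[g&(abs(W[:,2]-zb-.112)<.005)]
    print("obs",o["position"].round(4),"plate top",len(q),q.mean(0).round(4),cv2.minAreaRect((q[:,:2]*1000).astype(np.float32)))
    f=W[g&(abs(W[:,2]-zb-.079)<.004)]
    if len(f)>5: print("fin",len(f),f.mean(0).round(4),cv2.minAreaRect((f[:,:2]*1000).astype(np.float32)))
    return o,c,W
E
python3 - <<'E'
from h import *
o,c,W=caddy(.006,(.515,-.197))
cv2.imwrite("pics/w2.png",c["color"][...,::-1])
goto((.5368,-.1879,.07),-67.2)
E
```

```text
obs [ 0.5364 -0.1862  0.24  ] plate top 694 [ 0.4948 -0.2061  0.1173] ((494.5285339355469, -206.27476501464844), (4.47886848449707, 78.60482025146484), 23.617170333862305)
fin 723 [ 0.5218 -0.195   0.0854] ((523.4998779296875, -194.36521911621094), (61.957054138183594, 77.94335174560547), 23.173320770263672)
clock 3.88 delta [-0.0002  0.0017  0.1699] turn [-0.0003 -0.0002 -0.001 ]
```

View pics/w2.png

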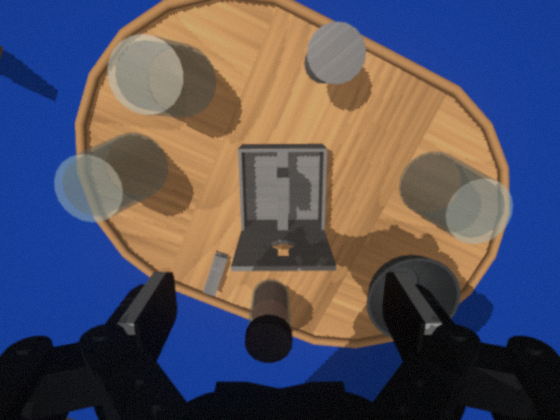

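The wrist view shows the caddy centred at about (284,205), and the space on both sides of the fin is clear for the fingers. The plate agrees with the earlier estimate to within 2 mm.

```bash
python3 -c "
from h import *
goto((.538,-.1875,.07),-66.8)"
```

```text
clock 3.88 delta [0.0011 0.0018 0.1699] turn [-0.0003 -0.0002 -0.008 ]
```

To row units: 0.17 m / 0.8 = 0.2125, 0.165 m / 0.8 = 0.2063, -0.008 rad / 4 = -0.002.

Emit:
{"fn": "move_arm", "kwargs": {"force": 40, "plan": [{"delta_pos": [0.0013,0.0025,0.0375],"turn": [0,0,-0.002],"fingers": 0},{"delta_pos": [0.0013,0.0025,0.0813],"turn": [0,0,-0.002],"fingers": 0},{"delta_pos": [0.0013,0.0025,0.125],"turn": [0,0,-0.002],"fingers": 0},{"delta_pos": [0.0013,0.0025,0.1625],"turn": [0,0,-0.002],"fingers": 0},{"delta_pos": [0.0013,0.0025,0.1875],"turn": [0,0,-0.002],"fingers": 0},{"delta_pos": [0.0013,0.0025,0.2063],"turn": [0,0,-0.002],"fingers": 0.3},{"delta_pos": [0.0013,0.0025,0.2125],"turn": [0,0,-0.002],"fingers": 0.5},{"delta_pos": [0.0013,0.0025,0.2125],"turn": [0,0,-0.002],"fingers": 0.65},{"delta_pos": [0.0013,0.0025,0.2125],"turn": [0,0,-0.002],"fingers": 0.75},{"delta_pos": [0.0013,0.0025,0.2125],"turn": [0,0,-0.002],"fingers": 0.8}]}}

```text
clock: 5.12
position: [0.5379, -0.189, 0.0706]
ee_rot: [0.98, 0.2, 0.001, 0.0]
ft_force: [-0.6, 0.2, -0.1]
grip_width: 0.202
grasp_force: 0.0
```

```bash
python3 - <<'E'
from h import *
o=get_obs(); print(o["position"],o["grip_width"],o["ft_force"],o["grasp_force"])
caddy(.006,(.515,-.197))
E
```

```text
[ 0.53787339 -0.18902727  0.07058451] 0.2023830446163226 [-0.5638602   0.16347664 -0.13404659] 0.0
obs [ 0.5379 -0.189   0.0706] plate top 2392 [ 0.5433 -0.1801  0.1184] ((541.7512817382812, -186.95314025878906), (31.180469512939453, 86.00392150878906), 24.30971336364746)
fin 2896 [ 0.5415 -0.1869  0.0852] ((543.4493408203125, -188.80311584472656), (33.759239196777344, 35.94526672363281), 58.833560943603516)
```

To row units: -0.0013 m / 0.8 = -0.0016, 0.0005 m / 0.8 = 0.0006.

Emit:
{"fn": "move_arm", "kwargs": {"force": 40, "plan": [{"delta_pos": [0,-0.0016,0.0006],"turn": [0,0,0],"fingers": 0.8},{"delta_pos": [0,-0.0016,0.0006],"turn": [0,0,0],"fingers": 0.83},{"delta_pos": [0,-0.0016,0.0006],"turn": [0,0,0],"fingers": 0.86},{"delta_pos": [0,-0.0016,0.0006],"turn": [0,0,0],"fingers": 0.89},{"delta_pos": [0,-0.0016,0.0006],"turn": [0,0,0],"fingers": 0.93},{"delta_pos": [0,-0.0016,0.0006],"turn": [0,0,0],"fingers": 1},{"delta_pos": [0,-0.0016,0.0006],"turn": [0,0,0],"fingers": 1},{"delta_pos": [0,-0.0016,0.0006],"turn": [0,0,0],"fingers": 1}]}}

```text
clock: 6.18
position: [0.5371, -0.1879, 0.0696]
ee_rot: [0.98, 0.2, 0.0, 0.0]
ft_force: [0.6, -1.0, 2.5]
grip_width: 0.107
grasp_force: 39.4
```

To row units: -0.15 m / 0.8 = -0.1875, -0.13 m / 0.8 = -0.1625.

Emit:
{"fn": "move_arm", "kwargs": {"force": 60, "plan": [{"delta_pos": [0,0,0],"turn": [0,0,0],"fingers": 1},{"delta_pos": [0,0,-0.0063],"turn": [0,0,0],"fingers": 1},{"delta_pos": [0,0,-0.025],"turn": [0,0,0],"fingers": 1},{"delta_pos": [0,0,-0.05],"turn": [0,0,0],"fingers": 1},{"delta_pos": [0,0,-0.0875],"turn": [0,0,0],"fingers": 1},{"delta_pos": [0,0,-0.125],"turn": [0,0,0],"fingers": 1},{"delta_pos": [0,0,-0.1625],"turn": [0,0,0],"fingers": 1},{"delta_pos": [0,0,-0.1875],"turn": [0,0,0],"fingers": 1},{"delta_pos": [0,0,-0.1875],"turn": [0,0,0],"fingers": 1},{"delta_pos": [0,0,-0.1875],"turn": [0,0,0],"fingers": 1}]}}

```text
clock: 7.42
position: [0.5366, -0.1876, 0.2191]
ee_rot: [0.98, 0.2, -0.0, -0.0]
ft_force: [-0.2, 0.0, -2.9]
grip_width: 0.108
grasp_force: 58.5
```

```bash
python3 - <<'E'
from h import *
o,c,W=caddy(.156,(.495,-.205))
print(o["ft_force"],o["torque"],o["grip_width"],o["grasp_force"])
cv2.imwrite("pics/w3.png",c["color"][...,::-1])
E
```

```text
obs [ 0.5366 -0.1876  0.2191] plate top 480 [ 0.5307 -0.1885  0.2658] ((535.982666015625, -187.6478729248047), (19.818025588989258, 77.85993194580078), 23.23027992248535)
fin 1917 [ 0.5356 -0.188   0.2356] ((535.726318359375, -191.02960205078125), (24.282880783081055, 18.969846725463867), 25.132551193237305)
[-0.1661485   0.04931394 -2.85748426] [-0.06465163  0.01776852 -0.07904351] 0.10806900848743207 58.54232668876648
```

View pics/w3.png

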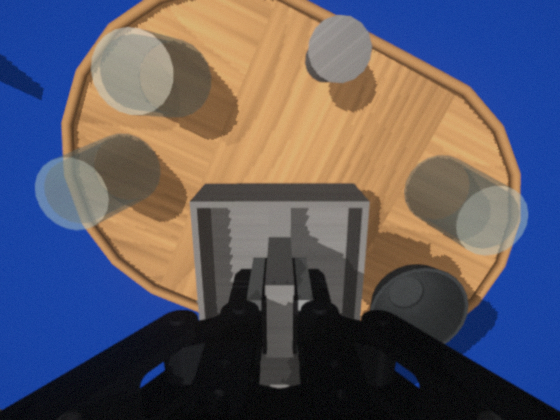

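The view shows the caddy held square: the front wall is level at row 201, centred near column 280. The grip is at 10 mm opening and the weight is 2.9 N. Next I refine the stud position from all three cameras.

```bash
python3 - <<'E'
from h import *
import pickle
d=pickle.load(open("d.pkl","rb")); o,c=pickle.load(open("w1.pkl","rb"))
a=np.radians(-3.9); X=np.array([np.cos(a),np.sin(a)]);Y=np.array([-X[1],X[0]])
for n,W,col in [("wrist",cloud(c,o),c["color"]),("top",cloud(d["top"]),d["top"]["color"]),("scene",cloud(d["scene"]),d["scene"]["color"])]:
    S=cv2.cvtColor(col,cv2.COLOR_RGB2HSV)
    L=(W[...,:2]-[.556,.193])@np.stack([X,Y],1)*1000; z=W[...,2]*1000
    t=(abs(z-150)<5)&(abs(L[...,1])<100)&(L[...,0]>-25)&(L[...,0]<8)
    s=(L[...,0]>3)&(L[...,0]<22)&(abs(L[...,1])<30)&(z>100)&(z<140)&(S[...,1]<70)
    f=(abs(L[...,0])<6)&(abs(L[...,1])<75)&(z>60)&(z<140)&~s
    pf=np.polyfit(L[f][:,1],L[f][:,0],1) if f.sum()>50 else None
    print(n,"panel y ends",np.percentile(L[t][:,1],[.5,99.5]).round(1),"x",np.percentile(L[t][:,0],[1,99]).round(1),"face",pf)
    h=s&(L[...,0]>7)
    print("  stud",s.sum(),np.percentile(L[h][:,1],[0,5,50,95,100]).round(1),np.percentile(L[s][:,0],[5,95]).round(1),np.percentile(z[h],[0,5,50,95,100]).round(1), L[h].mean(0))
E
```

```text
wrist panel y ends [-81.8  84.5] x [-10.7   1.3] face [0.00197329 0.34885573]
  stud 204 [-14.3 -13.3  -6.6   0.1   1. ] [ 4.7 12.7] [114.4 116.3 125.2 128.8 129.8] [10.9506197  -6.50713594]
top panel y ends [-83.5  82.4] x [-13.1  -0.9] face None
  stud 19 [-15.3 -15.1  -9.2  -3.1  -1.9] [ 4.3 10.2] [123.4 124.  126.3 128.6 129.1] [ 8.67289405 -9.07308341]
scene panel y ends [-82.1  85.7] x [-11.    1.6] face [0.00180344 0.66205945]
  stud 34 [-13.6 -10.9  -4.7   1.4   2.3] [ 5.2 13.1] [112.1 115.5 124.1 127.  128.9] [11.18148783 -4.85490643]
```

```bash
python3 -c "
from h import *
goto((.6503,.1795,.21),-94)"
```

```text
clock 7.47 delta [ 0.2486 -0.2931  0.0087] turn [-0.0006  0.0012  0.4726]
```

To row units: -0.293 m / 0.8 = -0.3663, -0.285 m / 0.8 = -0.3563, 0.472 rad / 4 = 0.118.

Emit:
{"fn": "move_arm", "kwargs": {"plan": [{"delta_pos": [0.025,-0.0125,0],"turn": [0,0,0.0075],"fingers": 1},{"delta_pos": [0.075,-0.0375,0],"turn": [0,0,0.02],"fingers": 1},{"delta_pos": [0.125,-0.075,0],"turn": [0,0,0.0325],"fingers": 1},{"delta_pos": [0.1688,-0.1125,0],"turn": [0,0,0.045],"fingers": 1},{"delta_pos": [0.2125,-0.15,0],"turn": [0,0,0.0575],"fingers": 1},{"delta_pos": [0.25,-0.2,0],"turn": [0,0,0.0725],"fingers": 1},{"delta_pos": [0.2813,-0.25,0],"turn": [0,0,0.0875],"fingers": 1},{"delta_pos": [0.3,-0.3,0],"turn": [0,0,0.1025],"fingers": 1},{"delta_pos": [0.3075,-0.3375,0],"turn": [0,0,0.1125],"fingers": 1},{"delta_pos": [0.3113,-0.3563,0.0063],"turn": [0,0,0.118],"fingers": 1},{"delta_pos": [0.3113,-0.3663,0.0113],"turn": [0,0,0.118],"fingers": 1},{"delta_pos": [0.3113,-0.3663,0.0113],"turn": [0,0,0.118],"fingers": 1}]}}

```text
clock: 8.98
position: [0.6507, 0.1794, 0.2095]
ee_rot: [0.999, -0.034, -0.001, 0.0]
ft_force: [0.3, -0.0, -2.8]
grip_width: 0.107
grasp_force: 58.6
```

```bash
python3 -c "
from h import *
goto((.6503,.1795,.1136),-94); print(get_obs()['joint_pos'].round(2))"
```

```text
clock 8.97 delta [-0.0002 -0.0002  0.0959] turn [0.0007 0.0015 0.0014]
[-0.79  0.53  0.65  1.4  -0.32  1.33 -1.76]
```

To row units: 0.096 m / 0.8 = 0.12, 0.09 m / 0.8 = 0.1125.

Emit:
{"fn": "move_arm", "kwargs": {"plan": [{"delta_pos": [0,0,0.025],"turn": [0,0,0],"fingers": 1},{"delta_pos": [0,0,0.0625],"turn": [0,0,0],"fingers": 1},{"delta_pos": [0,0,0.0938],"turn": [0,0,0],"fingers": 1},{"delta_pos": [0,0,0.1125],"turn": [0,0,0],"fingers": 1},{"delta_pos": [0,0,0.12],"turn": [0,0,0],"fingers": 1},{"delta_pos": [0,0,0.12],"turn": [0,0,0],"fingers": 1},{"delta_pos": [0,0,0.12],"turn": [0,0,0],"fingers": 1}]}}

```text
clock: 9.85
position: [0.6518, 0.1794, 0.1155]
ee_rot: [0.999, -0.035, 0.001, -0.0]
ft_force: [-0.1, -0.6, -3.1]
grip_width: 0.101
grasp_force: 58.6
```

```bash
python3 - <<'E'
from h import *
import pickle
print(get_obs()["position"]); goto((.6503,.1795,.1136),-94)
im=[]
for n,(x0,y0,x1,y1) in [("top",(150,125,260,255)),("scene",(250,205,360,335))]:
    c=camera(n); pickle.dump(c,open(n+"2.pkl","wb")); im.append(cv2.resize(c["color"][y0:y1,x0:x1,::-1],None,fx=3.6,fy=3.6,interpolation=cv2.INTER_CUBIC))
cv2.imwrite("pics/s2.png",np.hstack(im))
E
```

```text
[0.65177525 0.17939908 0.1154869 ]
clock 9.85 delta [-0.0015  0.      0.0019] turn [-0.0007 -0.0014  0.0006]
```

View pics/s2.png

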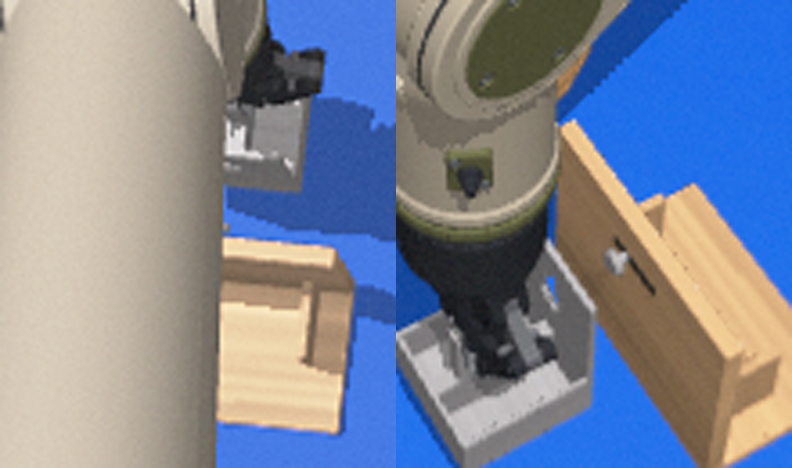

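The top view (left) is partly hidden by the arm, but the plate's -y end at (303,190) and the panel's -y end are visible. The scene view shows the plate's +y corner at (595,310), the keyhole and the stud at (615,258). I'll compare plate and stud within the same camera.

```bash
python3 - <<'E'
from h import *
import pickle
o=get_obs()
a=np.radians(-4); X=np.array([np.cos(a),np.sin(a)]);Y=np.array([-X[1],X[0]]); F=np.stack([X,Y],1)
print("tcp L",(o["position"][:2]-[.556,.193])@F*1000)
for n in ["top","scene"]:
    c=pickle.load(open(n+"2.pkl","rb")); W=cloud(c); S=cv2.cvtColor(c["color"],cv2.COLOR_RGB2HSV)
    L=(W[...,:2]-[.556,.193])@F*1000; z=W[...,2]*1000
    for zz in range(150,172,3):
        p=(L[...,0]>30)&(L[...,0]<58)&(abs(L[...,1]+7)<60)&(abs(z-zz)<1.5)&(S[...,1]<70)
        if p.sum()>2: print(n,zz,p.sum(),"x",np.percentile(L[p][:,0],[2,50,98]).round(1),"y",np.percentile(L[p][:,1],[0,2,98,100]).round(1))
    p=(L[...,0]>35)&(L[...,0]<58)&(abs(L[...,1]+7)<60)&(abs(z-130)<28)&(S[...,1]<70)
    if n=="scene":
        q=p&(z<150)&(z>75); A=np.c_[L[q][:,1],z[q],np.ones(q.sum())]; w=np.linalg.lstsq(A,L[q][:,0],rcond=None)[0]; print("plate plane x=ay+bz+c",w,q.sum(),np.percentile(L[q][:,1],[1,99]))
E
```

```text
tcp L [96.34992721 -6.78218815]
top 150 5 x [45.  45.6 46.1] y [-45.1 -44.7 -15.5 -15. ]
top 153 5 x [45.3 45.7 47.5] y [-47.7 -47.3 -23.9 -23.7]
top 156 3 x [44.6 45.4 46.1] y [-37.4 -37.1 -20.5 -20. ]
top 159 7 x [45.2 45.5 46.1] y [-42.  -41.7 -14.3 -14.1]
top 162 12 x [45.6 47.6 50.1] y [-46.6 -46.2 -16.8 -16.4]
top 165 12 x [45.6 46.8 48.8] y [-42.5 -42.1 -18.1 -17.1]
top 168 7 x [45.9 47.4 49.2] y [-47.2 -46.9 -22.2 -21.4]
scene 150 13 x [47.2 51.  51.7] y [-16.2 -15.8  33.6  33.6]
scene 153 12 x [50.3 51.3 52.4] y [-11.5 -10.   31.5  32.2]
scene 156 16 x [48.5 51.  52.1] y [-9.8 -9.3 33.6 33.7]
scene 159 9 x [48.  51.1 52. ] y [-11.8 -11.6  34.   34.2]
scene 162 45 x [47.3 49.3 51.9] y [-13.6 -11.5  31.8  32. ]
scene 165 11 x [47.7 49.6 51.7] y [-11.1 -10.4  32.6  33.2]
plate plane x=ay+bz+c [-3.35618040e-03  6.90369161e-03  5.00617899e+01] 198 [-26.90417376  34.33732084]
```

Plate and stud agree laterally to within about 0.5 mm, and the plate is plumb and parallel to the panel. I'll correct the height and close in to just before the head.

To row units: -0.031 m / 0.8 = -0.0388, -0.026 m / 0.8 = -0.0325.

Emit:
{"fn": "move_arm", "kwargs": {"plan": [{"delta_pos": [-0.0063,0,0.0013],"turn": [0,0,0],"fingers": 1},{"delta_pos": [-0.015,0,0.0023],"turn": [0,0,0],"fingers": 1},{"delta_pos": [-0.025,0,0.0023],"turn": [0,0,0],"fingers": 1},{"delta_pos": [-0.0325,0,0.0023],"turn": [0,0,0],"fingers": 1},{"delta_pos": [-0.0388,0,0.0023],"turn": [0,0,0],"fingers": 1},{"delta_pos": [-0.0388,0,0.0023],"turn": [0,0,0],"fingers": 1},{"delta_pos": [-0.0388,0,0.0023],"turn": [0,0,0],"fingers": 1},{"delta_pos": [-0.0388,0,0.0023],"turn": [0,0,0],"fingers": 1}]}}

```text
clock: 10.95
position: [0.6205, 0.1814, 0.1127]
ee_rot: [0.999, -0.035, 0.0, 0.0]
ft_force: [-0.4, -0.3, -2.1]
grip_width: 0.108
grasp_force: 58.6
```

```bash
cat >> h.py <<'E'
A4=np.radians(-4); FR=np.array([[np.cos(A4),-np.sin(A4)],[np.sin(A4),np.cos(A4)]])
def st():
    o=get_obs(); l=(o["position"][:2]-[.556,.193])@FR*1000
    R=Ro.from_quat(o["ee_rot"]).as_matrix()
    print("t %.2f L %s z %.4f f_stand %s fz %.1f"%(o["clock"],l.round(2),o["position"][2],(o["ft_force"][:2]@FR).round(1),o["ft_force"][2]),"M",o["torque"].round(2),"tilt",R[:2,2].round(4),"yaw",np.degrees(np.arctan2(R[1,1],R[0,1])).round(2),"w",round(o["grip_width"],3))
E
python3 - <<'E'
from h import *
for i in range(4):
    st()
    c=camera("scene")
cv2.imwrite("pics/s3.png",cv2.resize(c["color"][205:335,250:400,::-1],None,fx=4.5,fy=4.5,interpolation=cv2.INTER_CUBIC))
E
```

```text
t 10.95 L [65.14 -7.04] z 0.1127 f_stand [-0.4 -0.3] fz -2.1 M [ 0.02 -0.04 -0.02] tilt [ 0.0002 -0.    ] yaw -93.97 w 0.108
t 11.00 L [65.11 -7.1 ] z 0.1127 f_stand [-1.3 -0.2] fz -2.2 M [0.01 0.02 0.04] tilt [ 0.0001 -0.0001] yaw -93.98 w 0.107
t 11.05 L [65.06 -7.06] z 0.1127 f_stand [ 0.4 -0.3] fz -2.5 M [-0.   -0.05 -0.02] tilt [ 0.0001 -0.    ] yaw -93.97 w 0.105
t 11.10 L [65.06 -7.05] z 0.1127 f_stand [ 0.4 -0.2] fz -2.4 M [-0.04 -0.06  0.01] tilt [ 0.0001 -0.    ] yaw -93.97 w 0.107
```

View pics/s3.png

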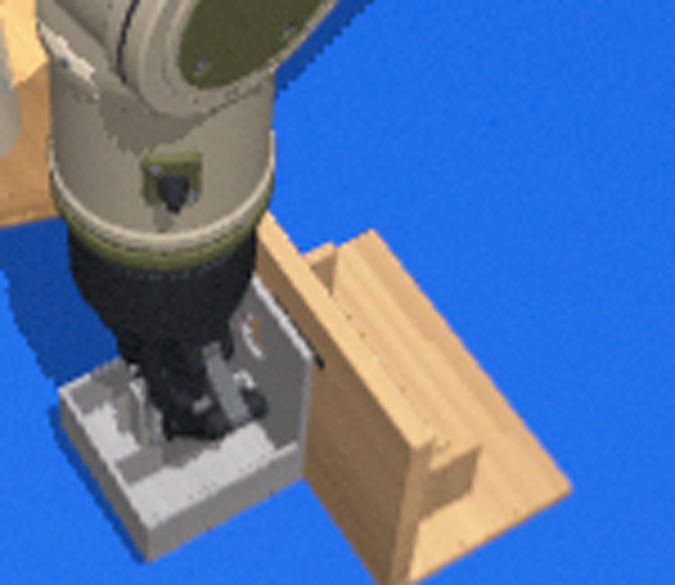

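The plate is now just in front of the head and clear of it. The hole still shows orange panel behind it, at (253,335). Height is 0.9 mm low, so I'll trim that and creep in.

To row units: -0.004 m / 0.8 = -0.005, -0.003 m / 0.8 = -0.0038.

Emit:
{"fn": "move_arm", "kwargs": {"plan": [{"delta_pos": [0,0,-0.0013],"turn": [0,0,0],"fingers": 1},{"delta_pos": [-0.0013,0,-0.0013],"turn": [0,0,0],"fingers": 1},{"delta_pos": [-0.0025,0,-0.0013],"turn": [0,0,0],"fingers": 1},{"delta_pos": [-0.0038,0,-0.0013],"turn": [0,0,0],"fingers": 1},{"delta_pos": [-0.005,0,-0.0013],"turn": [0,0,0],"fingers": 1},{"delta_pos": [-0.005,0,-0.0013],"turn": [0,0,0],"fingers": 1},{"delta_pos": [-0.005,0,-0.0013],"turn": [0,0,0],"fingers": 1}]}}

```text
clock: 12.02
position: [0.6163, 0.1818, 0.1137]
ee_rot: [0.999, -0.035, 0.0, -0.0]
ft_force: [-0.2, -0.4, -2.7]
grip_width: 0.108
grasp_force: 58.6
```

```bash
python3 -c "
from h import *
st()"
```

```text
t 12.03 L [60.95 -6.97] z 0.1137 f_stand [-0.2 -0.4] fz -2.7 M [ 0.01 -0.07  0.02] tilt [0.0001 0.0001] yaw -93.96 w 0.108
```

To row units: -0.002 m / 0.8 = -0.0025, -0.001 m / 0.8 = -0.0013.

Emit:
{"fn": "move_arm", "kwargs": {"plan": [{"delta_pos": [-0.0013,0,0],"turn": [0,0,0],"fingers": 1},{"delta_pos": [-0.0025,0,0],"turn": [0,0,0],"fingers": 1},{"delta_pos": [-0.0025,0,0],"turn": [0,0,0],"fingers": 1},{"delta_pos": [-0.0025,0,0],"turn": [0,0,0],"fingers": 1}]}}

```text
clock: 12.52
position: [0.6143, 0.1819, 0.1137]
ee_rot: [0.999, -0.035, 0.0, -0.0]
ft_force: [0.4, -0.1, -2.7]
grip_width: 0.107
grasp_force: 58.6
```

```bash
python3 -c "
from h import *
st()"
```

```text
t 12.53 L [58.93 -6.97] z 0.1137 f_stand [ 0.4 -0.1] fz -2.7 M [ 0.05 -0.06 -0.  ] tilt [0.     0.0001] yaw -93.96 w 0.107
```

To row units: -0.003 m / 0.8 = -0.0038, -0.002 m / 0.8 = -0.0025.

Emit:
{"fn": "move_arm", "kwargs": {"plan": [{"delta_pos": [-0.0013,0,0],"turn": [0,0,0],"fingers": 1},{"delta_pos": [-0.0025,0,0],"turn": [0,0,0],"fingers": 1},{"delta_pos": [-0.0038,0,0],"turn": [0,0,0],"fingers": 1},{"delta_pos": [-0.0038,0,0],"turn": [0,0,0],"fingers": 1},{"delta_pos": [-0.0038,0,0],"turn": [0,0,0],"fingers": 1}]}}

```text
clock: 13.15
position: [0.6113, 0.1822, 0.1137]
ee_rot: [0.999, -0.035, 0.0, -0.0]
ft_force: [-0.1, -0.4, -3.3]
grip_width: 0.106
grasp_force: 58.6
```

```bash
python3 -c "
from h import *
st()"
```

```text
t 13.15 L [55.94 -6.95] z 0.1137 f_stand [-0.1 -0.5] fz -3.3 M [-0.06 -0.04  0.01] tilt [0.0001 0.0001] yaw -93.96 w 0.106
```

To row units: -0.003 m / 0.8 = -0.0038, -0.002 m / 0.8 = -0.0025.

Emit:
{"fn": "move_arm", "kwargs": {"plan": [{"delta_pos": [-0.0013,0,0],"turn": [0,0,0],"fingers": 1},{"delta_pos": [-0.0025,0,0],"turn": [0,0,0],"fingers": 1},{"delta_pos": [-0.0038,0,0],"turn": [0,0,0],"fingers": 1},{"delta_pos": [-0.0038,0,0],"turn": [0,0,0],"fingers": 1},{"delta_pos": [-0.0038,0,0],"turn": [0,0,0],"fingers": 1}]}}

```text
clock: 13.78
position: [0.6083, 0.1824, 0.1137]
ee_rot: [0.999, -0.035, 0.0, -0.0]
ft_force: [-0.4, 0.4, -2.0]
grip_width: 0.107
grasp_force: 58.6
```

```bash
python3 -c "
from h import *
st()"
```

```text
t 13.78 L [52.94 -6.97] z 0.1137 f_stand [-0.5  0.4] fz -2.0 M [-0.01 -0.06 -0.03] tilt [0.0001 0.0001] yaw -93.96 w 0.107
```

To row units: -0.001 m / 0.8 = -0.0013.

Emit:
{"fn": "move_arm", "kwargs": {"plan": [{"delta_pos": [-0.0013,0,0],"turn": [0,0,0],"fingers": 1},{"delta_pos": [-0.0013,0,0],"turn": [0,0,0],"fingers": 1},{"delta_pos": [-0.0013,0,0],"turn": [0,0,0],"fingers": 1}]}}

```text
clock: 14.15
position: [0.6073, 0.1824, 0.1137]
ee_rot: [0.999, -0.035, -0.0, -0.0]
ft_force: [-0.1, -1.3, -2.5]
grip_width: 0.108
grasp_force: 58.6
```

```bash
python3 -c "
from h import *
st()"
```

```text
t 14.15 L [51.92 -6.97] z 0.1137 f_stand [-0.  -1.3] fz -2.5 M [-0.05 -0.08  0.02] tilt [0.     0.0001] yaw -93.97 w 0.108
```

To row units: -0.001 m / 0.8 = -0.0013.

Emit:
{"fn": "move_arm", "kwargs": {"plan": [{"delta_pos": [-0.0013,0,0],"turn": [0,0,0],"fingers": 1},{"delta_pos": [-0.0013,0,0],"turn": [0,0,0],"fingers": 1},{"delta_pos": [-0.0013,0,0],"turn": [0,0,0],"fingers": 1}]}}

```text
clock: 14.52
position: [0.6063, 0.1825, 0.1137]
ee_rot: [0.999, -0.035, 0.0, -0.0]
ft_force: [-0.1, -0.1, -2.3]
grip_width: 0.108
grasp_force: 58.6
```

```bash
python3 -c "
from h import *
st()"
```

```text
t 14.53 L [50.94 -6.93] z 0.1137 f_stand [-0.1 -0.1] fz -2.3 M [ 0.02 -0.03  0.03] tilt [0.0001 0.0002] yaw -93.96 w 0.108
```

To row units: -0.0005 m / 0.8 = -0.0006.

Emit:
{"fn": "move_arm", "kwargs": {"plan": [{"delta_pos": [-0.0006,0,0],"turn": [0,0,0],"fingers": 1},{"delta_pos": [-0.0006,0,0],"turn": [0,0,0],"fingers": 1},{"delta_pos": [-0.0006,0,0],"turn": [0,0,0],"fingers": 1}]}}

```text
clock: 14.9
position: [0.6058, 0.1825, 0.1137]
ee_rot: [0.999, -0.035, -0.0, -0.0]
ft_force: [0.3, 0.3, -3.5]
grip_width: 0.11
grasp_force: 58.6
```

```bash
python3 -c "
from h import *
st()"
```

```text
t 14.90 L [50.4  -6.96] z 0.1137 f_stand [0.3 0.3] fz -3.5 M [ 0.01 -0.04 -0.02] tilt [-0.      0.0001] yaw -93.96 w 0.11
```

Emit:
{"fn": "move_arm", "kwargs": {"plan": [{"delta_pos": [-0.0006,0,0],"turn": [0,0,0],"fingers": 1},{"delta_pos": [-0.0006,0,0],"turn": [0,0,0],"fingers": 1},{"delta_pos": [-0.0006,0,0],"turn": [0,0,0],"fingers": 1}]}}

```text
clock: 15.28
position: [0.6053, 0.1826, 0.1137]
ee_rot: [0.999, -0.035, 0.0, -0.0]
ft_force: [0.2, 0.4, -2.4]
grip_width: 0.108
grasp_force: 58.6
```

```bash
python3 -c "
from h import *
st()"
```

```text
t 15.28 L [49.91 -6.97] z 0.1137 f_stand [0.2 0.4] fz -2.4 M [ 0.   -0.03 -0.02] tilt [0.     0.0001] yaw -93.96 w 0.108
```

To row units: -0.0005 m / 0.8 = -0.0006.

Emit:
{"fn": "move_arm", "kwargs": {"plan": [{"delta_pos": [-0.0006,0,0],"turn": [0,0,0],"fingers": 1},{"delta_pos": [-0.0006,0,0],"turn": [0,0,0],"fingers": 1},{"delta_pos": [-0.0006,0,0],"turn": [0,0,0],"fingers": 1}]}}

```text
clock: 15.65
position: [0.6052, 0.1825, 0.1138]
ee_rot: [0.999, -0.035, 0.0, -0.0]
ft_force: [5.8, 0.1, -6.2]
grip_width: 0.108
grasp_force: 58.2
```

```bash
python3 -c "
from h import *
st()"
```

```text
t 15.65 L [49.83 -7.06] z 0.1138 f_stand [5.7 0.5] fz -6.2 M [-0.03 -1.07 -0.06] tilt [0.0009 0.    ] yaw -93.98 w 0.108
```

That is panel contact at about 6 N. I'll back off 1.5 mm so the 4 mm plate sits mid-way in the 7 mm gap.

To row units: 0.0018 m / 0.8 = 0.0023, 0.001 m / 0.8 = 0.0013.

Emit:
{"fn": "move_arm", "kwargs": {"plan": [{"delta_pos": [0.0013,0,0],"turn": [0,0,0],"fingers": 1},{"delta_pos": [0.0023,0,0],"turn": [0,0,0],"fingers": 1},{"delta_pos": [0.0023,0,0],"turn": [0,0,0],"fingers": 1}]}}

```text
clock: 16.02
position: [0.6064, 0.1825, 0.1137]
ee_rot: [0.999, -0.035, -0.0, -0.0]
ft_force: [0.6, -0.3, -2.9]
grip_width: 0.106
grasp_force: 58.6
```

```bash
python3 -c "
from h import *
st()"
```

```text
t 16.02 L [51.04 -6.93] z 0.1137 f_stand [ 0.6 -0.2] fz -2.9 M [-0.04 -0.03 -0.  ] tilt [-0.0005  0.0001] yaw -93.96 w 0.106
```

To row units: 0.004 m / 0.8 = 0.005, 0.003 m / 0.8 = 0.0038.

Emit:
{"fn": "move_arm", "kwargs": {"plan": [{"delta_pos": [0,0,0.0013],"turn": [0,0,0],"fingers": 1},{"delta_pos": [0,0,0.0025],"turn": [0,0,0],"fingers": 1},{"delta_pos": [0,0,0.0038],"turn": [0,0,0],"fingers": 1},{"delta_pos": [0,0,0.005],"turn": [0,0,0],"fingers": 1},{"delta_pos": [0,0,0.005],"turn": [0,0,0],"fingers": 1}]}}

```text
clock: 16.65
position: [0.6066, 0.1825, 0.1096]
ee_rot: [0.999, -0.035, -0.0, -0.0]
ft_force: [0.8, 0.3, -2.8]
grip_width: 0.11
grasp_force: 58.6
```

```bash
python3 -c "
from h import *
st()"
```

```text
t 16.65 L [51.17 -6.99] z 0.1096 f_stand [0.8 0.4] fz -2.8 M [-0.01 -0.02 -0.  ] tilt [-0.0001  0.    ] yaw -93.97 w 0.11
```

To row units: 0.003 m / 0.8 = 0.0038, 0.002 m / 0.8 = 0.0025.

Emit:
{"fn": "move_arm", "kwargs": {"plan": [{"delta_pos": [0,0,0.0013],"turn": [0,0,0],"fingers": 1},{"delta_pos": [0,0,0.0025],"turn": [0,0,0],"fingers": 1},{"delta_pos": [0,0,0.0038],"turn": [0,0,0],"fingers": 1},{"delta_pos": [0,0,0.0038],"turn": [0,0,0],"fingers": 1}]}}

```text
clock: 17.15
position: [0.6065, 0.1824, 0.1066]
ee_rot: [0.999, -0.035, -0.0, -0.0]
ft_force: [-0.2, -0.4, -3.1]
grip_width: 0.107
grasp_force: 58.6
```

```bash
python3 -c "
from h import *
st()"
```

```text
t 17.15 L [51.14 -7.01] z 0.1066 f_stand [-0.2 -0.4] fz -3.1 M [ 0.05 -0.04  0.02] tilt [-0.0002  0.    ] yaw -93.97 w 0.107
```

To row units: 0.003 m / 0.8 = 0.0038, 0.002 m / 0.8 = 0.0025.

Emit:
{"fn": "move_arm", "kwargs": {"plan": [{"delta_pos": [0,0,0.0013],"turn": [0,0,0],"fingers": 1},{"delta_pos": [0,0,0.0025],"turn": [0,0,0],"fingers": 1},{"delta_pos": [0,0,0.0038],"turn": [0,0,0],"fingers": 1},{"delta_pos": [0,0,0.0038],"turn": [0,0,0],"fingers": 1}]}}

```text
clock: 17.65
position: [0.6066, 0.1825, 0.1036]
ee_rot: [0.999, -0.035, -0.0, -0.0]
ft_force: [0.9, 0.2, -4.7]
grip_width: 0.111
grasp_force: 58.6
```

```bash
python3 -c "
from h import *
st()"
```

```text
t 17.65 L [51.18 -6.97] z 0.1036 f_stand [0.9 0.3] fz -4.7 M [ 0.   -0.07 -0.02] tilt [-0.0001  0.    ] yaw -93.97 w 0.111
```

To row units: 0.003 m / 0.8 = 0.0038, 0.002 m / 0.8 = 0.0025.

Emit:
{"fn": "move_arm", "kwargs": {"plan": [{"delta_pos": [0,0,0.0013],"turn": [0,0,0],"fingers": 1},{"delta_pos": [0,0,0.0025],"turn": [0,0,0],"fingers": 1},{"delta_pos": [0,0,0.0038],"turn": [0,0,0],"fingers": 1},{"delta_pos": [0,0,0.0038],"turn": [0,0,0],"fingers": 1}]}}

```text
clock: 18.15
position: [0.6066, 0.1824, 0.1006]
ee_rot: [0.999, -0.035, -0.0, 0.0]
ft_force: [0.9, 0.1, -2.3]
grip_width: 0.112
grasp_force: 58.6
```

```bash
python3 -c "
from h import *
st()"
```

```text
t 18.15 L [51.18 -7.  ] z 0.1006 f_stand [0.9 0.1] fz -2.3 M [-0.06 -0.06 -0.07] tilt [-0.0001 -0.    ] yaw -93.96 w 0.112
```

To row units: 0.004 m / 0.8 = 0.005, 0.003 m / 0.8 = 0.0038.

Emit:
{"fn": "move_arm", "kwargs": {"plan": [{"delta_pos": [0,0,0.0013],"turn": [0,0,0],"fingers": 1},{"delta_pos": [0,0,0.0025],"turn": [0,0,0],"fingers": 1},{"delta_pos": [0,0,0.0038],"turn": [0,0,0],"fingers": 1},{"delta_pos": [0,0,0.005],"turn": [0,0,0],"fingers": 1},{"delta_pos": [0,0,0.005],"turn": [0,0,0],"fingers": 1}]}}

```text
clock: 18.77
position: [0.6066, 0.1824, 0.0966]
ee_rot: [0.999, -0.035, -0.0, 0.0]
ft_force: [-0.4, -0.1, -2.8]
grip_width: 0.108
grasp_force: 58.6
```

```bash
python3 -c "
from h import *
st()"
```

```text
t 18.77 L [51.18 -7.01] z 0.0966 f_stand [-0.4 -0.1] fz -2.8 M [-0.02 -0.05  0.  ] tilt [-0.0001 -0.    ] yaw -93.97 w 0.108
```

To row units: 0.002 m / 0.8 = 0.0025, 0.001 m / 0.8 = 0.0013.

Emit:
{"fn": "move_arm", "kwargs": {"plan": [{"delta_pos": [0,0,0.0013],"turn": [0,0,0],"fingers": 1},{"delta_pos": [0,0,0.0025],"turn": [0,0,0],"fingers": 1},{"delta_pos": [0,0,0.0025],"turn": [0,0,0],"fingers": 1}]}}

```text
clock: 19.15
position: [0.6065, 0.1825, 0.0946]
ee_rot: [0.999, -0.035, -0.0, -0.0]
ft_force: [-0.3, 0.8, -2.4]
grip_width: 0.108
grasp_force: 58.6
```

```bash
python3 -c "
from h import *
st()"
```

```text
t 19.15 L [51.15 -6.99] z 0.0946 f_stand [-0.3  0.8] fz -2.4 M [-0.04 -0.02  0.  ] tilt [-0.0002  0.    ] yaw -93.97 w 0.108
```

To row units: 0.0007 m / 0.8 = 0.0009.

Emit:
{"fn": "move_arm", "kwargs": {"plan": [{"delta_pos": [0,0,0.0009],"turn": [0,0,0],"fingers": 1},{"delta_pos": [0,0,0.0009],"turn": [0,0,0],"fingers": 1},{"delta_pos": [0,0,0.0009],"turn": [0,0,0],"fingers": 1}]}}

```text
clock: 19.52
position: [0.6066, 0.1825, 0.094]
ee_rot: [0.999, -0.035, 0.0, -0.0]
ft_force: [-0.4, 0.1, -2.6]
grip_width: 0.108
grasp_force: 58.6
```

```bash
python3 -c "
from h import *
st()"
```

```text
t 19.52 L [51.23 -6.97] z 0.0940 f_stand [-0.4  0.1] fz -2.6 M [ 0.01 -0.03 -0.03] tilt [0.     0.0001] yaw -93.96 w 0.108
```

Emit:
{"fn": "move_arm", "kwargs": {"plan": [{"delta_pos": [0,0,0.0006],"turn": [0,0,0],"fingers": 1},{"delta_pos": [0,0,0.0006],"turn": [0,0,0],"fingers": 1},{"delta_pos": [0,0,0.0006],"turn": [0,0,0],"fingers": 1}]}}

```text
clock: 19.9
position: [0.6067, 0.1825, 0.0936]
ee_rot: [0.999, -0.035, 0.0, -0.0]
ft_force: [-0.2, 0.9, -1.6]
grip_width: 0.106
grasp_force: 58.7
```

```bash
python3 -c "
from h import *
st()"
```

```text
t 19.90 L [51.27 -6.98] z 0.0936 f_stand [-0.2  0.9] fz -1.6 M [-0.02  0.02  0.03] tilt [0.0001 0.0001] yaw -93.97 w 0.106
```

To row units: 0.0005 m / 0.8 = 0.0006.

Emit:
{"fn": "move_arm", "kwargs": {"plan": [{"delta_pos": [0,0,0.0006],"turn": [0,0,0],"fingers": 1},{"delta_pos": [0,0,0.0006],"turn": [0,0,0],"fingers": 1},{"delta_pos": [0,0,0.0006],"turn": [0,0,0],"fingers": 1}]}}

```text
clock: 20.27
position: [0.6067, 0.1825, 0.0932]
ee_rot: [0.999, -0.035, 0.0, -0.0]
ft_force: [-0.5, -1.0, 1.7]
grip_width: 0.106
grasp_force: 59.3
```

```bash
python3 -c "
from h import *
st()"
```

```text
t 20.27 L [51.29 -6.91] z 0.0932 f_stand [-0.4 -1. ] fz 1.7 M [-0.06  0.34  0.06] tilt [0.0002 0.0003] yaw -93.96 w 0.106
```

The stud has taken the weight and z matches home (0.0936). Before release I'll lift 1.5 mm and probe sideways to centre the slot on the shank.

To row units: -0.0015 m / 0.8 = -0.0019, 0.001 m / 0.8 = 0.0013.

Emit:
{"fn": "move_arm", "kwargs": {"plan": [{"delta_pos": [0,0,-0.0019],"turn": [0,0,0],"fingers": 1},{"delta_pos": [0,0.0006,-0.0019],"turn": [0,0,0],"fingers": 1},{"delta_pos": [0,0.0013,-0.0019],"turn": [0,0,0],"fingers": 1},{"delta_pos": [0,0.0013,-0.0019],"turn": [0,0,0],"fingers": 1}]}}

```text
clock: 20.78
position: [0.6065, 0.1813, 0.0943]
ee_rot: [0.999, -0.035, -0.0, 0.0]
ft_force: [0.5, 0.9, -2.5]
grip_width: 0.105
grasp_force: 58.9
```

```bash
python3 -c "
from h import *
st();c=camera('top');st()"
```

```text
t 20.77 L [51.14 -8.11] z 0.0943 f_stand [0.4 0.9] fz -2.5 M [-0.02 -0.1  -0.02] tilt [-0.0002 -0.0001] yaw -93.97 w 0.105
t 20.82 L [51.19 -8.06] z 0.0944 f_stand [-0.2 -0.2] fz -3.0 M [-0.02 -0.06  0.02] tilt [-0.0001 -0.    ] yaw -93.97 w 0.108
```

To row units: -0.002 m / 0.8 = -0.0025, -0.0015 m / 0.8 = -0.0019.

Emit:
{"fn": "move_arm", "kwargs": {"plan": [{"delta_pos": [0,-0.0006,0],"turn": [0,0,0],"fingers": 1},{"delta_pos": [0,-0.0013,0],"turn": [0,0,0],"fingers": 1},{"delta_pos": [0,-0.0019,0],"turn": [0,0,0],"fingers": 1},{"delta_pos": [0,-0.0025,0],"turn": [0,0,0],"fingers": 1},{"delta_pos": [0,-0.0025,0],"turn": [0,0,0],"fingers": 1}]}}

```text
clock: 21.45
position: [0.6067, 0.1835, 0.0945]
ee_rot: [0.999, -0.035, -0.0, -0.0]
ft_force: [0.1, 0.9, -2.9]
grip_width: 0.109
grasp_force: 58.9
```

```bash
python3 -c "
from h import *
st();c=camera('top');st()"
```

```text
t 21.45 L [51.2  -5.91] z 0.0945 f_stand [-0.   0.9] fz -2.9 M [-0.04 -0.02 -0.02] tilt [-0.      0.0001] yaw -93.96 w 0.109
t 21.50 L [51.22 -5.92] z 0.0945 f_stand [ 0.4 -0.2] fz -3.0 M [-0.01 -0.02  0.  ] tilt [0.     0.0001] yaw -93.96 w 0.109
```

The slot is centred, with no contact at ±1.1 mm. I'll return to centre, lower onto the stud, ease the grip and open gently.

To row units: 0.0011 m / 0.8 = 0.0014, 0.001 m / 0.8 = 0.0013.

Emit:
{"fn": "move_arm", "kwargs": {"plan": [{"delta_pos": [0,0.0006,0],"turn": [0,0,0],"fingers": 1},{"delta_pos": [0,0.0013,0],"turn": [0,0,0],"fingers": 1},{"delta_pos": [0,0.0013,0.0008],"turn": [0,0,0],"fingers": 1},{"delta_pos": [0,0.0013,0.0014],"turn": [0,0,0],"fingers": 1},{"delta_pos": [0,0.0013,0.0014],"turn": [0,0,0],"fingers": 1}]}}

```text
clock: 22.12
position: [0.6067, 0.1824, 0.0935]
ee_rot: [0.999, -0.035, 0.0, -0.0]
ft_force: [0.0, -0.4, -1.4]
grip_width: 0.11
grasp_force: 58.9
```

```bash
python3 -c "
from h import *
st();c=camera('top');st()"
```

```text
t 22.12 L [51.3  -7.02] z 0.0935 f_stand [ 0.  -0.4] fz -1.4 M [-0.06  0.12  0.03] tilt [0.0001 0.0001] yaw -93.97 w 0.11
t 22.18 L [51.26 -7.01] z 0.0935 f_stand [-0.8 -1.1] fz -2.1 M [-0.07  0.1   0.08] tilt [0.0001 0.0001] yaw -93.97 w 0.108
```

Emit:
{"fn": "move_arm", "kwargs": {"force": 20, "plan": [{"delta_pos": [0,0,0],"turn": [0,0,0],"fingers": 1},{"delta_pos": [0,0,0],"turn": [0,0,0],"fingers": 1},{"delta_pos": [0,0,0],"turn": [0,0,0],"fingers": 0.89},{"delta_pos": [0,0,0],"turn": [0,0,0],"fingers": 0.87},{"delta_pos": [0,0,0],"turn": [0,0,0],"fingers": 0.85},{"delta_pos": [0,0,0],"turn": [0,0,0],"fingers": 0.83},{"delta_pos": [0,0,0],"turn": [0,0,0],"fingers": 0.8},{"delta_pos": [0,0,0],"turn": [0,0,0],"fingers": 0.75},{"delta_pos": [0,0,0],"turn": [0,0,0],"fingers": 0.7},{"delta_pos": [0,0,0],"turn": [0,0,0],"fingers": 0.65}]}}

```text
clock: 23.42
position: [0.6066, 0.1825, 0.0934]
ee_rot: [0.999, -0.035, 0.0, -0.0]
ft_force: [-0.4, -0.3, 0.4]
grip_width: 0.349
grasp_force: 0.0
```

```bash
python3 - <<'E'
from h import *
st();c=camera("scene");st()
cv2.imwrite("pics/s4.png",cv2.resize(c["color"][205:335,250:400,::-1],None,fx=4.5,fy=4.5,interpolation=cv2.INTER_CUBIC))
E
```

```text
t 23.43 L [51.23 -6.98] z 0.0934 f_stand [-0.3 -0.3] fz 0.4 M [-0.05 -0.01  0.03] tilt [0.     0.0001] yaw -93.97 w 0.349
t 23.48 L [51.21 -6.94] z 0.0934 f_stand [ 0.1 -0.4] fz 0.5 M [0.01 0.04 0.03] tilt [-0.      0.0001] yaw -93.97 w 0.351
```

View pics/s4.png

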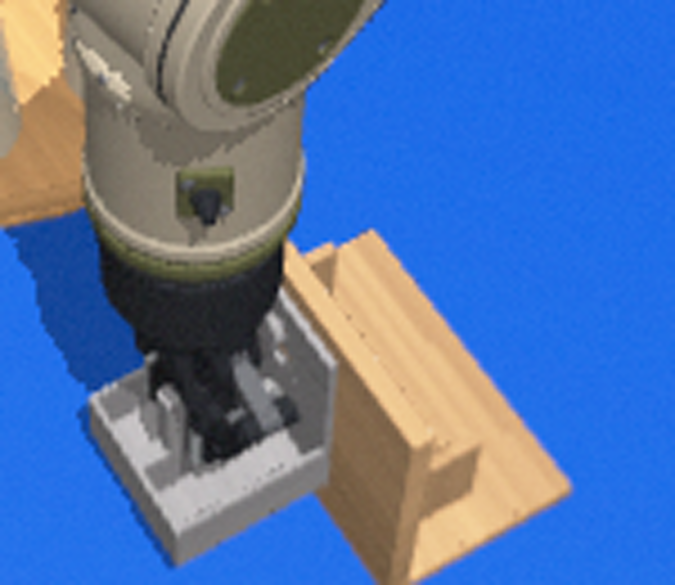

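The caddy hangs on the panel with the fingers open (grip force 0, no tool load). Now I withdraw straight up.

To row units: -0.18 m / 0.8 = -0.225, -0.01 m / 0.8 = -0.0125.

Emit:
{"fn": "move_arm", "kwargs": {"plan": [{"delta_pos": [0,0,-0.0038],"turn": [0,0,0],"fingers": 0.65},{"delta_pos": [0,0,-0.0125],"turn": [0,0,0],"fingers": 0.65},{"delta_pos": [0,0,-0.025],"turn": [0,0,0],"fingers": 0.65},{"delta_pos": [0,0,-0.0438],"turn": [0,0,0],"fingers": 0.65},{"delta_pos": [0,0,-0.0688],"turn": [0,0,0],"fingers": 0.65},{"delta_pos": [0,0,-0.1],"turn": [0,0,0],"fingers": 0.65},{"delta_pos": [0,0,-0.1375],"turn": [0,0,0],"fingers": 0.65},{"delta_pos": [0,0,-0.175],"turn": [0,0,0],"fingers": 0.65},{"delta_pos": [0,0,-0.2125],"turn": [0,0,0],"fingers": 0.65},{"delta_pos": [0,0,-0.225],"turn": [0,0,0],"fingers": 0.65},{"delta_pos": [0,0,-0.225],"turn": [0,0,0],"fingers": 0.65},{"delta_pos": [0,0,-0.225],"turn": [0,0,0],"fingers": 0.65}]}}

```text
clock: 24.98
position: [0.6061, 0.1824, 0.2723]
ee_rot: [0.999, -0.035, -0.001, 0.0]
ft_force: [-0.3, -0.5, -1.2]
grip_width: 0.344
grasp_force: 0.0
```

```bash
python3 - <<'E'
from h import *
st()
o=get_obs(); c=camera("wrist"); W=cloud(c,o).reshape(-1,3); S=cv2.cvtColor(c["color"],cv2.COLOR_RGB2HSV).reshape(-1,3)
L=(W[:,:2]-[.556,.193])@FR*1000; z=W[:,2]*1000
g=(S[:,1]<70)&(abs(L[:,1]+7)<50)
for n,m in [("platetop",(L[:,0]>-5)&(L[:,0]<14)&(z>136)&(z<148)),("front wall top",(L[:,0]>75)&(L[:,0]<95)&(z>58)&(z<72))]:
    q=g&m; P=np.c_[L[q],z[q]]; 
    if len(P)>5: print(n,len(P),P.mean(0).round(1),np.percentile(P,[2,98],axis=0).round(1).tolist(),"z slope vs y",np.polyfit(P[:,1],P[:,2],1).round(4))
cv2.imwrite("pics/w5.png",c["color"][...,::-1])
E
```

```text
t 24.98 L [50.74 -7.04] z 0.2723 f_stand [-0.2 -0.5] fz -1.2 M [-0.03 -0.01  0.01] tilt [-0.0015 -0.0005] yaw -93.96 w 0.344
platetop 632 [  5.2  -6.7 140.8] [[2.4, -42.0, 136.2], [6.8, 29.3, 143.5]] z slope vs y [8.000000e-04 1.407679e+02]
front wall top 440 [80.6 -6.6 63.7] [[75.5, -45.5, 61.9], [83.0, 32.1, 65.3]] z slope vs y [-9.0000e-04  6.3735e+01]
```

View pics/w5.png

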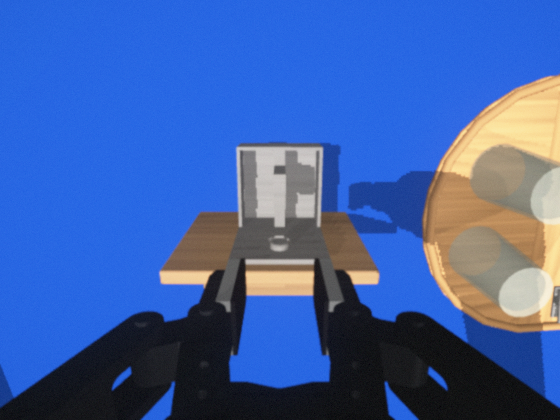

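The picture shows the caddy hanging square on the panel with the stud head in front of the plate at (279,243). Plate top is at about 142 mm, roll is under 0.1° and the robot is clear.

```bash
python3 -c "
from workcell import hand_in
print(hand_in())"
```

```text
the job is handed in; nothing more can be done
None
```

The caddy hangs level on the stud, fully home and locked behind the head; the robot is clear of it, nothing else on the tray was touched, and the job is handed in at about 25 s of the 72 s limit.

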